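# Gauge two adapter sleeves and fit the good one to the mixer

### The arm

A 6-joint arm with a two-finger parallel gripper is mounted at the origin on the work surface. World frame = base frame: x ahead of the robot, y to its left, z up, the work surface at z = 0. Lengths are in m, angles in rad, forces in N, time in s.
With the tool pointing down it reaches from about 0.375 to 0.9 m from the base axis. Payload 3.1 kg.
Tool frame: the origin (TCP) lies midway between the tips of the shut fingers; the grasp point (between the pads) lies 19 mm behind it; z points along the fingers, y is the line along which they close (so a half turn about z gives the same grasp; the last joint's range is limited). The gripper opens to 87 mm and grips with 3 to 60 N. Pads are 19 mm wide; open, the fingers measure 117 mm over their backs; the gripper's body (75 mm by 190 mm) begins 51 mm behind the grasp point.
Start: joints at [1.091, 0.527, 1.433, -0, 1.181, -0.178], TCP at [0.185, 0.597, 0.223] pointing down, gripper open.
Joint ranges: [-3.08, 3.08], [-0.75, 2.2], [0.22, 2.44], [-1.43, 4.57], [0, 2.65], [-2.85, 2.85]. Speed limits (rad/s): [2.79, 2.79, 3.14, 3.14, 3.14, 3.14].

### API

Orientations are given as a unit quaternion [x, y, z, w].
In Python, from rig import robot gives the robot as it stands.
- The arm moves only by the shell command python3 -m jog 'ROWS' [FORCE]. ROWS is a JSON object of lists of equal length, an entry for each row: "dp": the shift along the tool's x, y, z in mm, a list of three; "delta_rot": the turn, a rotation vector about the tool's x, y, z in rad, a list of three; "gripper": the opening, from -1 (shut) to 1 (fully open). A call has 1 to 12 rows; each row is the pose to reach, as a shift and turn from the pose commanded when the call began, along the tool's axes at that moment; what a row does not reach only later rows make up. A row lasts 1/10 s, in which the tool goes at most 50 mm and 8.59 degrees, less where a joint would pass 70% of its speed; a pose out of reach is approached as far as the arm can. A call with a gripper value outside its range is refused whole. The fingers move at their own pace and stop on an object; FORCE is the grip in N (left out, the last holds). Time passes only in rows, so rows that repeat a pose let the fingers close. It gives the time, the measured TCP pose, the force, the opening and the grip force at its end, in the units of the state.
- robot.get_obs(): the state, without advancing time (a new reading comes with each control period).
- robot.camera(name): name is "side" or "top" or "wrist"; returns the picture (480x640x3 uint8, red, green, blue); there is no depth.
- robot.camera_model(name): a dict with "fx", "fy", "cx", "cy" (pixels), "xyz" and "orientation" of the camera in the world; the wrist camera has in their place "T_tool_cam" (4x4, takes a point from camera to tool coordinates, whose origin is the TCP and whose axes are the flange's). Camera axes: x right, y down, z forward; pixel columns grow to the right and rows downward; lengths in m; the calibration is good to about 2 mm. The wrist camera is an equidistant fisheye: a pixel r from the principal point sees the ray r / f radians off the axis. A picture is of the moment at which its call begins: read the wrist's pose just before it. camera_model takes no time and is no camera call.
- robot.hand_in(): hands the job in; it is judged then, once.
Trained networks look in the newest picture that a camera, given by its name, has taken for a name from the list of things; names that differ only in an ending like _2 or _b are one class to them, and where a whole thing is asked for, a point or a joint stands for the part that bears it (a point fixed in the world has none). Each returns a list of dicts, best first, with "score" (0 to 1); they miss things now and then, are a little off and sometimes report something else, mostly with a low value. They report only what shows in the picture. A call takes as long as a camera call. They do not tell look-alikes from the thing itself.
- robot.search_frame(name, camera): "rect" ([left, top, right, bottom] in pixels, round what is visible of it).
The state is a dict: "time": time; "q": joint angles; "joint_velocities": joint speeds; "joint_torque": joint torques, N m; "position": TCP position; "tool_rot": TCP orientation; "ft_force": force on the tool from outside, world axes, zero at the start; "moment": the same for the moment, N m; "grip_width": finger opening in m; "grip_force": force on a finger pad.
Only numpy, scipy, OpenCV 4.12 (cv2) and the standard library are available. Lean on these libraries where they do the work, as an engineer would, in place of code of your own. Each camera call takes 0.05 s, during which the arm holds its last target. There are 200 camera calls.

### The job

Two adapter sleeves stand in the rack: try one, then the other, by sliding it gently down over the stepped gauge pin as far as it goes and letting go of it there, upright. A sleeve that goes right down to the gauge's foot fits: take it again and seat it fully home on the mixer base, its two notched ears over the two pegs between the cheeks; one that stops at the pin's step is too tight: take it off and stand it upright in the steel tray. Sort the first sleeve before you move the second, and leave the other things on the bench where they are.

Things in the scene. Friction and masses are not known exactly. Their poses are not given: they have to be found in the camera images.
- sleeve_1: aluminium sleeve, upright: tube 56 mm outside, 100 mm tall, two ears 10 mm high at its foot along +y and -y (80 mm over both, 56 mm wide in x), each with an open end notch 12 mm wide, in to 28 mm from the axis. Origin: axis at underside, z up; half turns look alike. 0.4 kg. One sleeve's bore is 33 mm, the other's narrows to 24 mm in its lower half: which is not told. In a rack lane, ears along it
- sleeve_2: aluminium sleeve, upright: tube 56 mm outside, 100 mm tall, two ears 10 mm high at its foot along +y and -y (80 mm over both, 56 mm wide in x), each with an open end notch 12 mm wide, in to 28 mm from the axis. Origin: axis at underside, z up; half turns look alike. 0.4 kg. One sleeve's bore is 33 mm, the other's narrows to 24 mm in its lower half: which is not told. In a rack lane, ears along it
- rack: fixed grey rack, 130 mm (x) by 150 mm (y), floor 8 mm thick; three upright plates 6 mm thick at y = -72, 0, +72 mm run along x and rise to 103 mm above the bench: two lanes 66 mm wide, open at the x ends, a sleeve in each. 5 mm between tube and plates: fingers fit only along the lane (closing along rack x). Origin: centre of underside
- gauge: fixed steel gauge on a round dark foot (100 mm across, 15 mm thick). From the foot's top its pin is 27 mm thick for 55 mm, then a 3 mm high cone steps it to 20 mm; tapered tip 115 mm above the bench. The 33 mm bore slides down to the foot; the tight sleeve stops on the step, its underside about 56 mm above the foot's top. Origin: centre of underside
- gauge_foot (a point): point on the pin's axis at the top of the gauge's foot (15 mm above the bench), where the underside of a fitting sleeve comes to rest; z up
- base: fixed white mixer base, 190 mm (x) by 170 mm (y), black deck 60 mm above the bench. About base_seat: two steel pegs (8 mm thick, 22 mm high, tapered) at y = -34, +34 mm; outside them two upright cheeks, inner faces at y = -44, +44 mm, 70 mm long in x, 90 mm high over the deck. Fingers fit only in front and behind (closing along base x). Origin: centre of underside
- base_seat (a point): point on the mixer's deck midway between the two pegs (60 mm above the bench; 25 mm along the base's x from its centre), where the underside of the sleeve's axis belongs, with the ears along y; axes as the base
- tray: fixed open steel tray, 130 mm (x) by 150 mm (y), rim 25 mm above the bench, walls and floor 5 mm. Origin: centre of underside
- tray_in (a point): centre of the tray's inner floor, 5 mm above the bench
- jar: amber glass screw-top jar, 56 mm across, 90 mm tall; origin centre of underside. Bystander
- flask: white plastic bottle, 60 mm across, 120 mm tall; origin centre of underside. Bystander
- dishes: two stacked clear round dishes, 94 mm across, 34 mm high; origin centre of underside. Bystander
- marker: black marker pen lying flat, 140 mm long (along its x), 17 mm wide; origin under its middle. Bystander
Mind the look-alikes: they are no part of the job. Of the things that look like the tray, the smallest one is meant.

How it is judged:
On the way, in this order (a step that is already met when the one before it is completed fails the run):
1. one sleeve has been slid onto the gauge pin as far as it goes and stands there let go, the other still in its place in the rack ((((horizontal distance between sleeve_1 and gauge_foot below 0.005 m and z of sleeve_1 in the frame of gauge_foot below 0.004 m and angle between sleeve_1's own z axis and vertical below 0.07 rad and contact force between the fingers and sleeve_1 below 0.3 N and linear speed of sleeve_1 below 0.03 m/s) and distance of sleeve_2 from where it was at the start of the episode below 0.03 m) or ((horizontal distance between sleeve_2 and gauge_foot below 0.008 m and z of sleeve_2 in the frame of gauge_foot between 0.045 and 0.066 m and angle between sleeve_2's own z axis and vertical below 0.12 rad and contact force between the fingers and sleeve_2 below 0.3 N and linear speed of sleeve_2 below 0.03 m/s) and distance of sleeve_1 from where it was at the start of the episode below 0.03 m))), for 0.2 s.
2. that sleeve has been sorted (the fitting one home on the mixer's pegs, or the tight one upright in the tray) and let go, the other still in its place in the rack ((((horizontal distance between sleeve_1 and base_seat below 0.005 m and z of sleeve_1 in the frame of base_seat below 0.004 m and angle between sleeve_1's own z axis and vertical below 0.06 rad and angle between the y axis of sleeve_1 and the y axis of base, either way round below 0.12 rad and contact force between the fingers and sleeve_1 below 0.3 N and linear speed of sleeve_1 below 0.03 m/s) and distance of sleeve_2 from where it was at the start of the episode below 0.03 m) or ((horizontal distance between sleeve_2 and tray_in below 0.06 m and z of sleeve_2 in the frame of tray_in below 0.006 m and angle between sleeve_2's own z axis and vertical below 0.1 rad and contact force between the fingers and sleeve_2 below 0.3 N and linear speed of sleeve_2 below 0.03 m/s) and distance of sleeve_1 from where it was at the start of the episode below 0.03 m))), for 0.2 s.
3. the other sleeve has been slid onto the gauge pin as far as it goes and stands there let go, the first still where it was sorted ((((horizontal distance between sleeve_1 and gauge_foot below 0.005 m and z of sleeve_1 in the frame of gauge_foot below 0.004 m and angle between sleeve_1's own z axis and vertical below 0.07 rad and contact force between the fingers and sleeve_1 below 0.3 N and linear speed of sleeve_1 below 0.03 m/s) and (horizontal distance between sleeve_2 and tray_in below 0.06 m and z of sleeve_2 in the frame of tray_in below 0.006 m and angle between sleeve_2's own z axis and vertical below 0.1 rad and contact force between the fingers and sleeve_2 below 0.3 N and linear speed of sleeve_2 below 0.03 m/s)) or ((horizontal distance between sleeve_2 and gauge_foot below 0.008 m and z of sleeve_2 in the frame of gauge_foot between 0.045 and 0.066 m and angle between sleeve_2's own z axis and vertical below 0.12 rad and contact force between the fingers and sleeve_2 below 0.3 N and linear speed of sleeve_2 below 0.03 m/s) and (horizontal distance between sleeve_1 and base_seat below 0.005 m and z of sleeve_1 in the frame of base_seat below 0.004 m and angle between sleeve_1's own z axis and vertical below 0.06 rad and angle between the y axis of sleeve_1 and the y axis of base, either way round below 0.12 rad and contact force between the fingers and sleeve_1 below 0.3 N and linear speed of sleeve_1 below 0.03 m/s)))), for 0.2 s.
At the end, for the whole second after the job is handed in: The 33 mm bore sleeve is home on the mixer (axis within 5 mm of base_seat, underside within 4 mm of the deck, tilt under 0.06 rad, ears along base y within 0.12 rad); the tight one is on the tray's floor within 60 mm of its middle, tilt under 0.1 rad; both let go, at rest (horizontal distance between sleeve_1 and base_seat below 0.005 m and z of sleeve_1 in the frame of base_seat below 0.004 m and angle between sleeve_1's own z axis and vertical below 0.06 rad and angle between the y axis of sleeve_1 and the y axis of base, either way round below 0.12 rad and contact force between the fingers and sleeve_1 below 0.3 N and linear speed of each of sleeve_1, sleeve_2 below 0.03 m/s and horizontal distance between sleeve_2 and tray_in below 0.06 m and z of sleeve_2 in the frame of tray_in below 0.006 m and angle between sleeve_2's own z axis and vertical below 0.1 rad and contact force between the fingers and sleeve_2 below 0.3 N); the robot touches nothing.
It fails at once if a bystander is pushed more than 30 mm from its place (distance of any of jar, flask, dishes, marker from where it was at the start of the episode above 0.03 m).
It fails at once if a sleeve is dropped onto the gauge or the mixer base (loose and falling faster than 0.6 m/s over it, a fall of some 18 mm) ((linear speed of sleeve_1 above 0.6 m/s and contact force between the fingers and sleeve_1 below 0.3 N and horizontal distance between sleeve_1 and gauge_foot below 0.015 m and z of sleeve_1 in the frame of gauge_foot below 0.1 m) or (linear speed of sleeve_1 above 0.6 m/s and contact force between the fingers and sleeve_1 below 0.3 N and horizontal distance between sleeve_1 and base_seat below 0.015 m and z of sleeve_1 in the frame of base_seat below 0.1 m) or (linear speed of sleeve_2 above 0.6 m/s and contact force between the fingers and sleeve_2 below 0.3 N and horizontal distance between sleeve_2 and gauge_foot below 0.015 m and z of sleeve_2 in the frame of gauge_foot below 0.1 m) or (linear speed of sleeve_2 above 0.6 m/s and contact force between the fingers and sleeve_2 below 0.3 N and horizontal distance between sleeve_2 and base_seat below 0.015 m and z of sleeve_2 in the frame of base_seat below 0.1 m)).
It fails at once if a sleeve is rammed onto the gauge or the mixer base (contact force above 80 N) (contact force between any of sleeve_1, sleeve_2 and gauge above 80 N or contact force between any of sleeve_1, sleeve_2 and base above 80 N).
It also fails if it takes over 72 s, if anything falls off the work surface, if the arm or the gripper's body presses on something with over 40 N, if the wrist force passes 120 N, or if a joint passes its speed limit or range.

## Working session

There is one attempt and no reset: what is moved stays moved. The work goes in short steps, Python scripts to look and compute and a shell command to move; the robot and the scene stay as the last step left them, time stands still between calls to the robot, and variables do not carry over. Pictures are saved under pics/ and viewed, at most 10 in all, crops included, and the job is handed in when it is done.

```bash
mkdir -p pics; ls
python3 - <<'E'
from rig import robot
import cv2
for c in ["top","side"]:
    im=robot.camera(c); cv2.imwrite(f"pics/{c}0.png",im[:,:,::-1])
    print(c,robot.camera_model(c))
    for n in ["sleeve_1","rack","gauge","base","tray","jar","flask","dishes","marker"]:
        print(n,[(round(d['score'],2),[round(v) for v in d['rect']]) for d in robot.search_frame(n,c)])
o=robot.get_obs();print(o)
print(robot.camera_model("wrist"))
E
```

```text
pics
top {'fx': 485.46179185415025, 'fy': 485.46179185415025, 'cx': 317.5112622495627, 'cy': 232.3599808923475, 'xyz': array([0.31555418, 0.00760437, 1.03156376]), 'orientation': array([-0.69524581,  0.71467889, -0.05174207,  0.05648095])}
sleeve_1 [(0.72, [156, 200, 190, 239]), (0.65, [120, 184, 154, 229])]
rack [(0.75, [110, 164, 207, 249])]
gauge [(0.84, [290, 137, 340, 182]), (0.74, [460, 96, 499, 136])]
base [(0.82, [410, 184, 503, 283])]
tray [(0.91, [104, 302, 221, 408]), (0.83, [422, 323, 535, 421]), (0.65, [303, 210, 376, 277]), (0.24, [290, 137, 338, 182])]
jar [(0.88, [172, 97, 203, 138])]
flask [(0.79, [462, 94, 499, 137]), (0.31, [302, 209, 374, 273])]
dishes [(0.61, [391, 122, 438, 168])]
marker []
side {'fx': 525.0597229479393, 'fy': 525.0597229479393, 'cx': 322.36246209140654, 'cy': 240.81392357575388, 'xyz': array([ 0.09184199, -0.82397527,  1.04647883]), 'orientation': array([ 0.91420428, -0.18661954,  0.0757871 , -0.35165322])}
sleeve_1 [(0.64, [289, 130, 306, 146]), (0.61, [290, 148, 305, 161])]
rack [(0.72, [275, 127, 325, 190])]
gauge [(0.93, [363, 198, 401, 242
[... 740 characters left out ...]
.49816131e-01,  9.88713875e-01, -1.14681157e-05,  7.01638704e-06]), 'ft_force': array([-0.80588243,  0.5084315 ,  0.08889383]), 'moment': array([ 0.0178368 , -0.00067696,  0.00069121]), 'grip_force': 0.0, 'grip_width': 0.08696848216407145}
{'fx': 371.64829954431775, 'fy': 371.64829954431775, 'cx': 317.77831178949043, 'cy': 245.94548807903823, 'T_tool_cam': array([[-8.21964452e-04, -9.56917431e-01, -2.90359011e-01,
         7.99192701e-02],
       [ 9.99999600e-01, -8.88737254e-04,  9.80994035e-05,
        -1.07548079e-03],
       [-3.51925899e-04, -2.90358814e-01,  9.56917779e-01,
        -1.62394431e-01],
       [ 0.00000000e+00,  0.00000000e+00,  0.00000000e+00,
         1.00000000e+00]])}
```

View pics/top0.png

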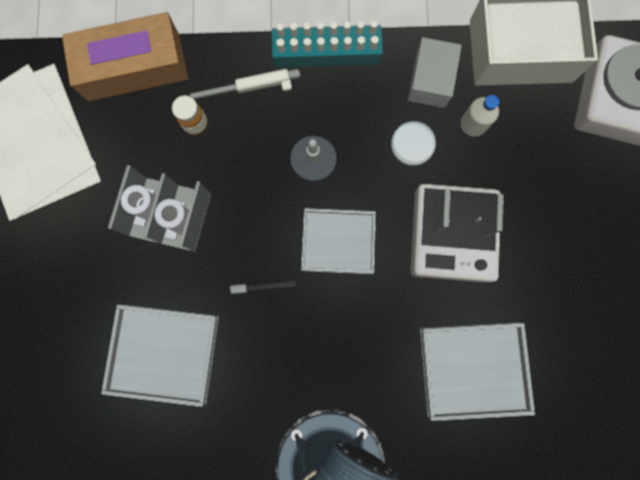

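View pics/side0.png

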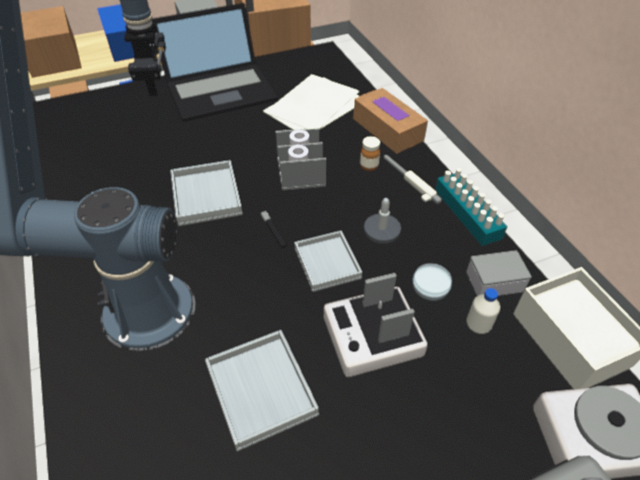

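The top view shows three trays: large ones at (160,355) and (477,370), and the smallest at (339,241). The smallest is the one meant. The rack with both rings is at (158,208), the gauge at (313,158) with its tip near (313,143), and the mixer base at (457,232). The base's cheeks are at (446,208) and (499,212). The hotplate at the right edge (615,85) isn't part of the job. The side view agrees with this.

```bash
cat > h.py <<'E'
import numpy as np, cv2
from rig import robot
from scipy.spatial.transform import Rotation as R
def fixed(cam):
    m=robot.camera_model(cam); return m, R.from_quat(m['orientation']).as_matrix(), np.array(m['xyz'])
def ray(cam,px,obs=None):
    u,v=px
    if cam!='wrist':
        m,Rm,t=fixed(cam); d=np.array([(u-m['cx'])/m['fx'],(v-m['cy'])/m['fy'],1.])
    else:
        m=robot.camera_model('wrist'); T=pose(obs)@m['T_tool_cam']; Rm,t=T[:3,:3],T[:3,3]
        a=(u-m['cx'])/m['fx'];b=(v-m['cy'])/m['fy'];r=np.hypot(a,b)+1e-12
        d=np.array([a/r*np.sin(r),b/r*np.sin(r),np.cos(r)])
    return t,Rm@d
def pose(o):
    T=np.eye(4);T[:3,:3]=R.from_quat(o['tool_rot']).as_matrix();T[:3,3]=o['position'];return T
def onz(cam,px,z,obs=None):
    t,d=ray(cam,px,obs); return (t+d*(z-t[2])/d[2])[:2].round(4)
def proj(cam,P,obs=None):
    P=np.asarray(P,float).reshape(-1,3)
    if cam!='wrist':
        m,Rm,t=fixed(cam); c=(P-t)@Rm; return np.c_[c[:,0]/c[:,2]*m['fx']+m['cx'],c[:,1]/c[:,2]*m['fy']+m['cy']]
    m=robot.camera_model('wrist'); T=pose(obs)@m['T_tool_cam']; c=(P-T[:3,3])@T[:3,:3]
    n=np.hypot(c[:,0],c[:,1])+1e-12; r=np.arctan2(n,c[:,2])
    return np.c_[c[:,0]/n*r*m['fx']+m['cx'],c[:,1]/n*r*m['fy']+m['cy']]
def yaw(o):  # world angle of tool y, deg
    y=pose(o)[:3,1]; return np.degrees(np.arctan2(y[1],y[0]))
def go(o,p,yawdeg=None):
    """dp in mm along the tool axes, and turn about tool z (rad), to reach world TCP p, tool-y angle yawdeg"""
    T=pose(o); print('dp',(T[:3,:3].T@(np.array(p)-T[:3,3])*1000).round(1), 'pos',o['position'].round(4),'yaw',yaw(o).round(2))
    if yawdeg is not None:
        d=(yawdeg-yaw(o)+90)%180-90; print('rotz(rad) options',np.radians([-d,-d+180,-d-180]).round(3),'q6',o['q'][5].round(2),'q1',o['q'][0].round(2))
def snap(name,f,crop=None,scale=1):
    o=robot.get_obs(); im=robot.camera(name)[:,:,::-1].copy(); cv2.imwrite('pics/raw_'+f+'.png',im)
    np.save('pics/'+f+'.npy',np.r_[o['position'],o['tool_rot']])
    if crop: l,t,r,b=crop; im=im[t:b,l:r]
    cv2.imwrite('pics/'+f+'.png',cv2.resize(im,None,fx=scale,fy=scale,interpolation=cv2.INTER_CUBIC)); return o,im
E
python3 - <<'E'
from h import *
for n,z,a,b in [("sA",.108,(136,199),(299,136)),("sB",.108,(170,213),(298,152)),("tip",.115,(313,143),(385,200)),("foot",.015,(313.5,158),(383,227)),("tray",.025,(339,241),(328.5,260)),("baseTopL",.15,(446,190),(380,280)),("dish",.034,(413,143),(432,279))]:
    print(n,onz('top',a,z),onz('side',b,z))
print('tray corners',[onz('top',p,.025) for p in [(304,209),(376,211),(375,273),(302,272)]])
print('base deck corners',[onz('top',p,.06) for p in [(419,186),(497,190),(495,280),(412,277)]])
im=cv2.imread('pics/top0.png')
a=cv2.resize(im[150:260,95:225],None,fx=3.4,fy=3.4,interpolation=cv2.INTER_CUBIC);b=cv2.resize(im[175:290,400:520],None,fx=3.2,fy=3.2,interpolation=cv2.INTER_CUBIC)
H=max(a.shape[0],b.shape[0]);c=np.zeros((H,a.shape[1]+b.shape[1],3),np.uint8);c[:a.shape[0],:a.shape[1]]=a;c[:b.shape[0],a.shape[1]:]=b;print(c.shape)
cv2.imwrite('pics/crop1.png',c[:, :800])
go(robot.get_obs(),[.37,.27,.3])
E
```

```text
sA [0.5341 0.3643] [0.5343 0.3633]
sB [0.5044 0.2973] [0.5041 0.2946]
tip [0.6351 0.0159] [0.6357 0.0162]
foot [0.6361 0.0166] [0.6392 0.014 ]
tray [ 0.4515 -0.0322] [ 0.4521 -0.0433]
baseTopL [ 0.5246 -0.2291] [ 0.4879 -0.2338]
dish [ 0.657  -0.1969] [ 0.6578 -0.2042]
tray corners [array([0.5218, 0.0395]), array([ 0.5132, -0.1123]), array([ 0.3826, -0.1044]), array([0.3889, 0.0466])]
base deck corners [array([ 0.556 , -0.1986]), array([ 0.5429, -0.3573]), array([ 0.3599, -0.3381]), array([ 0.3703, -0.1738])]
(374, 826, 3)
dp [-273.4 -257.5  -77.4] pos [0.1851 0.5969 0.2226] yaw 72.77
```

View pics/crop1.png

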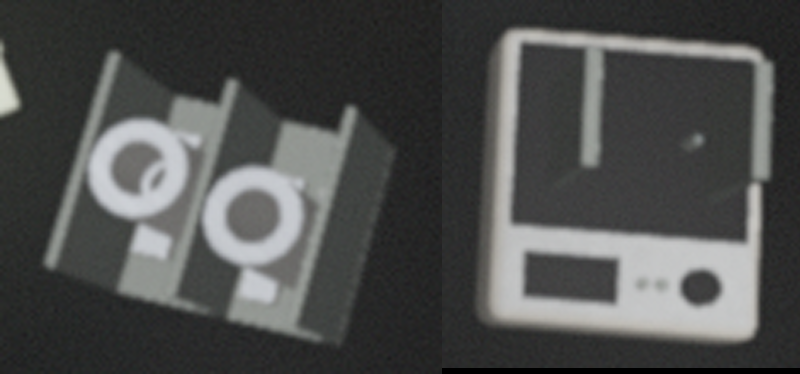

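The close crop shows two rings in the rack. The left one (about 139,167 in the crop) shows an inner step, so it may be the tight one. The base has a tapered peg visible at (695,140). Next I'll look from above with the wrist camera.

```bash
python3 -m jog '{"dp":[[-394,-192,-30],[-394,-192,-30],[-394,-192,-30],[-394,-192,-30],[-394,-192,-30],[-394,-192,-30],[-394,-192,-30],[-394,-192,-30],[-394,-192,-30],[-394,-192,-30],[-394,-192,-30],[-394,-192,-30]],"delta_rot":[[0,0,1.69],[0,0,1.69],[0,0,1.69],[0,0,1.69],[0,0,1.69],[0,0,1.69],[0,0,1.69],[0,0,1.69],[0,0,1.69],[0,0,1.69],[0,0,1.69],[0,0,1.69]],"gripper":[1,1,1,1,1,1,1,1,1,1,1,1]}'
python3 - <<'E'
from h import *
pl=[onz('top',(95+x/3.4,150+y/3.4),.103) for x,y in [(113,52),(48,265),(232,80),(178,297),(351,107),(300,330)]];print(pl)
for a,b in [(0,1),(2,3)]: d=pl[a]-pl[b];print(np.degrees(np.arctan2(d[1],d[0])))
o,im=snap('wrist','w1'); print(o['position'],yaw(o))
for p in [(.5342,.364,.108),(.5043,.296,.108)]: print(proj('wrist',p,o))
E
```

```text
time: 2.2
position: [0.505, 0.2962, 0.2525]
tool_rot: [0.84, 0.542, -0.0, -0.0]
ft_force: [-0.5, -0.4, 0.2]
grip_width: 0.0871
grip_force: 0.0
[array([0.6042, 0.3838]), array([0.4792, 0.417 ]), array([0.5853, 0.3138]), array([0.4585, 0.3419]), array([0.5671, 0.2443]), array([0.4376, 0.2719])]
-14.874344002958159
-12.49531260217788
[0.50502512 0.29616084 0.25250611] -24.348375680854296
[[315.95364413 142.67551518]]
[[317.03735479 230.54542852]]
```

View pics/w1.png

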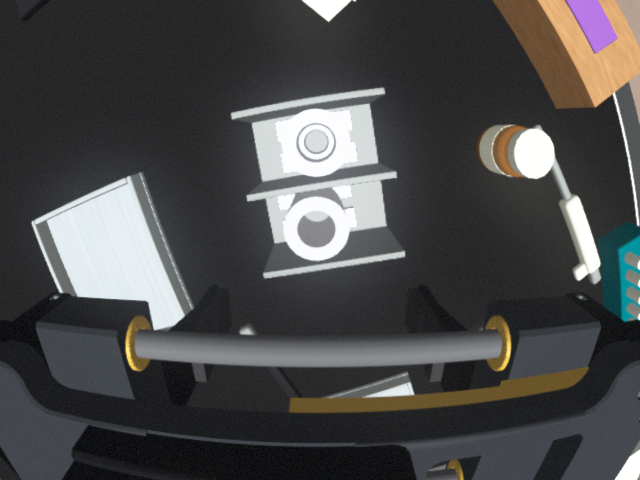

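The wrist view shows the back sleeve A at (316,142) with a narrowed bore and the front sleeve B at (317,229) with a wide bore. Both stand in lanes along about −13°. I'll fit them to the edges and take B first.

```bash
cat > fit.py <<'E'
from h import *
from scipy.optimize import differential_evolution as DE
def seg(a,b,n=25):
    t=np.linspace(0,1,n)[:,None]; return np.array(a)*(1-t)+np.array(b)*t
def circ(r,z,n=72):
    a=np.linspace(0,2*np.pi,n); return np.c_[r*np.cos(a),r*np.sin(a),0*a+z]
def sleeve(bore=.0165,ears=True):   # origin underside
    L=[circ(.028,.1),circ(bore,.1)]
    if ears:
        for s in (1,-1):
            for x in (1,-1): L+=[seg((x*.028,s*.022,.01),(x*.028,s*.04,.01)),seg((x*.028,s*.04,.01),(x*.006,s*.04,.01)),seg((x*.006,s*.031,.01),(x*.006,s*.04,.01),10)]
    return L
def rackm():
    L=[]
    for y in (-.072,0,.072):
        for e in (-.003,.003): L.append(seg((-.065,y+e,.103),(.065,y+e,.103),50))
        for x in (-.065,.065): L.append(seg((x,y-.003,.103),(x,y+.003,.103),6))
    return L
def fit(f,cam,L,z0,g,rng,blur=1.2,ang=True):
    """g=(x,y,yawdeg); rng half-ranges; maximises edge strength across the projected outline"""
    im=cv2.imread('pics/raw_'+f+'.png'); d=np.load('pics/'+f+'.npy'); o=dict(position=d[:3],tool_rot=d[3:])
    gr=cv2.GaussianBlur(cv2.cvtColor(im,cv2.COLOR_BGR2GRAY).astype(np.float32),(0,0),blur)
    gx,gy=cv2.Sobel(gr,cv2.CV_32F,1,0),cv2.Sobel(gr,cv2.CV_32F,0,1)
    def sc(p):
        a=np.radians(p[2]) if ang else 0; M=np.array([[np.cos(a),-np.sin(a),0],[np.sin(a),np.cos(a),0],[0,0,1]])
        s=0;n=0
        for l in L:
            q=proj(cam,l@M.T+[p[0],p[1],z0],o).astype(np.float32); t=np.gradient(q,axis=0); t/=np.linalg.norm(t,axis=1)[:,None]+1e-9
            u=q[:,0].reshape(1,-1);v=q[:,1].reshape(1,-1)
            a1=cv2.remap(gx,u,v,1)[0];a2=cv2.remap(gy,u,v,1)[0]; e=np.abs(-t[:,1]*a1+t[:,0]*a2); s+=np.minimum(e,150).sum();n+=len(l)
        return -s/n
    k=3 if ang else 2
    r=DE(sc,[(g[i]-rng[i],g[i]+rng[i]) for i in range(k)],seed=1,maxiter=60,popsize=12,tol=1e-6)
    return r.x.round(4),round(-r.fun,1)
E
python3 - <<'E'
from fit import *
print('rack',fit('w1','wrist',rackm(),0,(.52,.33,-14),(.02,.02,8)))
print('B',fit('w1','wrist',sleeve(),.008,(.505,.296,-104),(.01,.01,12)))
print('B rings',fit('w1','wrist',sleeve(.0165,False),.008,(.505,.296),(.01,.01),ang=False))
print('A',fit('w1','wrist',sleeve(),.008,(.534,.364,-104),(.01,.01,12)))
print('A rings',fit('w1','wrist',sleeve(.0165,False),.008,(.534,.364),(.01,.01),ang=False))
E
```

```text
Traceback (most recent call last):
  File "fit.py", line 33, in fit
    r=DE(sc,[(g[i]-rng[i],g[i]+rng[i]) for i in range(k)],seed=1,maxiter=60,popsize=12,tol=1e-6)
  File "fit.py", line 28, in sc
    q=proj(cam,l@M.T+[p[0],p[1],z0],o).astype(np.float32); t=np.gradient(q,axis=0); t/=np.linalg.norm(t,axis=1)[:,None]+1e-9
      ~~~~^^^^^^^^^^^^^^^^^^^^^^^^^^^^
  File "h.py", line 23, in proj
    m=robot.camera_model('wrist'); T=pose(obs)@m['T_tool_cam']; c=(P-T[:3,3])@T[:3,:3]
ValueError: time passes only in moves, steps and waits
```

```bash
sed -i 's/robot.camera_model(/cmod(/g' h.py; sed -i '3a from functools import lru_cache\n@lru_cache(None)\ndef cmod(n): return robot.camera_model(n)' h.py
python3 - <<'E'
from fit import *
print('rack',fit('w1','wrist',rackm(),0,(.52,.33,-14),(.02,.02,8)))
print('B',fit('w1','wrist',sleeve(),.008,(.505,.296,-104),(.01,.01,12)))
print('B rings',fit('w1','wrist',sleeve(.0165,False),.008,(.505,.296),(.01,.01),ang=False))
print('A',fit('w1','wrist',sleeve(),.008,(.534,.364,-104),(.01,.01,12)))
print('A rings',fit('w1','wrist',sleeve(.0165,False),.008,(.534,.364),(.01,.01),ang=False))
E
```

```text
rack (array([  0.523 ,   0.3295, -15.1961]), np.float64(140.9))
B (array([   0.5037,    0.2971, -103.7437]), np.float64(95.8))
B rings (array([0.5036, 0.2971]), np.float64(128.3))
A (array([   0.5342,    0.3648, -104.7144]), np.float32(77.9))
A rings (array([0.5343, 0.3646]), np.float64(101.6))
```

```bash
python3 -m jog '{"dp":[[0,-1.6,50],[0,-1.6,100],[0,-1.6,140],[0,-1.6,170],[0,-1.6,190],[0,-1.6,197.5],[0,-1.6,197.5],[0,-1.6,197.5],[0,-1.6,197.5],[0,-1.6,197.5],[0,-1.6,197.5],[0,-1.6,197.5]],"delta_rot":[[0,0,-0.1],[0,0,-0.172],[0,0,-0.172],[0,0,-0.172],[0,0,-0.172],[0,0,-0.172],[0,0,-0.172],[0,0,-0.172],[0,0,-0.172],[0,0,-0.172],[0,0,-0.172],[0,0,-0.172]],"gripper":[1,1,1,1,1,1,1,-1,-1,-1,-1,-1]}' 30
python3 -m jog '{"dp":[[0,0,0],[0,0,-3],[0,0,-25],[0,0,-65],[0,0,-110],[0,0,-150],[0,0,-150],[0,0,-150]],"delta_rot":[[0,0,0],[0,0,0],[0,0,0],[0,0,0],[0,0,0],[0,0,0],[0,0,0],[0,0,0]],"gripper":[-1,-1,-1,-1,-1,-1,-1,-1]}'
python3 - <<'E'
from h import *
go(robot.get_obs(),[.6354-.09,.0162,.235])
E
```

```text
time: 3.45
position: [0.5038, 0.2976, 0.0557]
tool_rot: [0.789, 0.614, 0.001, 0.0]
ft_force: [0.1, -1.9, 2.5]
grip_width: 0.056
grip_force: 30.0
time: 4.25
position: [0.5024, 0.2973, 0.205]
tool_rot: [0.789, 0.614, -0.0, -0.0]
ft_force: [-1.1, 0.8, -4.9]
grip_width: 0.0557
grip_force: 30.0
dp [-261.9  110.7  -30. ] pos [0.5024 0.2973 0.205 ] yaw -14.21
```

```bash
python3 -m jog '{"dp":[[-318,197,0],[-318,197,0],[-318,197,0],[-318,197,0],[-318,197,0],[-318,197,0],[-318,197,0],[-318,197,0],[-318,197,0],[-318,197,0],[-318,197,0]],"delta_rot":[[0,0,0],[0,0,0],[0,0,0],[0,0,0],[0,0,0],[0,0,0],[0,0,0],[0,0,0],[0,0,0],[0,0,0],[0,0,0]],"gripper":[-1,-1,-1,-1,-1,-1,-1,-1,-1,-1,-1]}'
python3 - <<'E'
from h import *
o,im=snap('wrist','w2'); print(o['position'],yaw(o))
for p in [(.6354,.0162,.115),(.6354,.0162,.015),(.6150,-.06,.25)]: print(proj('wrist',p,o))
E
```

```text
time: 5.35
position: [0.6141, -0.0577, 0.2029]
tool_rot: [0.789, 0.615, -0.001, -0.002]
ft_force: [0.2, 0.2, -4.0]
grip_width: 0.0558
grip_force: 30.0
[ 0.61412319 -0.05769177  0.20288609] -14.166411512544085
[[322.31912133 139.71796685]]
[[321.69299345 138.8085322 ]]
[[320.75917689 364.13065482]]
```

View pics/w2.png

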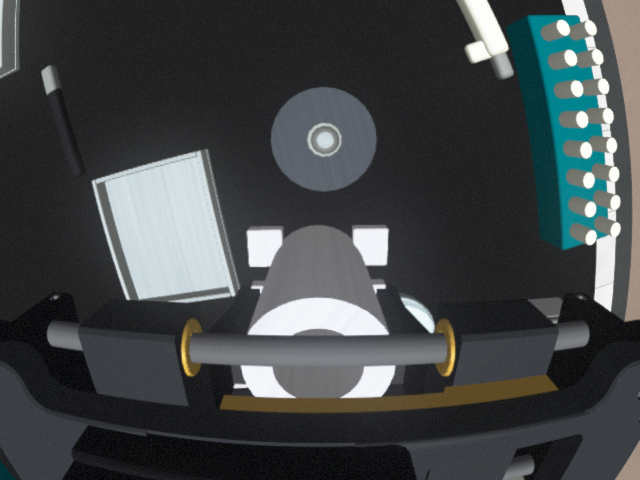

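Run:
```python
from fit import *
G=[circ(.05,.015),circ(.0135,.07),circ(.010,.073)]
print('gauge',fit('w2','wrist',G,0,(.6354,.0162),(.01,.01),ang=False))
print('foot',fit('w2','wrist',G[:1],0,(.6354,.0162),(.01,.01),ang=False))
print('pin',fit('w2','wrist',G[1:],0,(.6354,.0162),(.006,.006),ang=False))
for z in (.152,.155,.158): print('held',z,fit('w2','wrist',sleeve(),z,(.614,-.0577,-104),(.008,.008,5)))
# ears-only + held ring
S=sleeve(); print('ears',fit('w2','wrist',S[2:],.155,(.614,-.0577,-104),(.008,.008,5)))
# gauge from top camera with the same fit
import shutil; shutil.copy('pics/top0.png','pics/raw_top0.png'); np.save('pics/top0.npy',np.r_[0,0,0,0,0,0,1.])
print('gauge top',fit('top0','top',G,0,(.6354,.0162),(.01,.01),ang=False,blur=1))
```

```text
gauge (array([0.6371, 0.0157]), np.float64(112.3))
foot (array([0.6368, 0.0159]), np.float64(111.6))
pin (array([0.6372, 0.0157]), np.float64(113.2))
held 0.152 (array([ 6.140000e-01, -5.910000e-02, -1.034962e+02]), np.float32(94.6))
held 0.155 (array([ 6.143000e-01, -5.720000e-02, -1.036645e+02]), np.float32(98.0))
held 0.158 (array([ 6.148000e-01, -5.590000e-02, -1.033727e+02]), np.float64(93.2))
ears (array([ 6.141000e-01, -5.710000e-02, -1.034582e+02]), np.float32(104.4))
gauge top (array([0.6374, 0.0177]), np.float64(82.7))
```

```bash
python3 -m jog '{"dp":[[0,0,0],[0,0,0],[0,0,0]],"delta_rot":[[0,0,0],[0,0,0],[0,0,0]],"gripper":[-1,-1,-1]}'
python3 - <<'E'
from h import *
o=robot.get_obs()
go(o,[.637,.0155,.2])
print(o['tool_rot'],R.from_matrix(pose(o)[:3,:3]).as_matrix()[:,2])
E
```

```text
time: 5.7
position: [0.6159, -0.0584, 0.2052]
tool_rot: [0.789, 0.615, 0.0, 0.0]
ft_force: [0.8, 0.1, -4.5]
grip_width: 0.0562
grip_force: 30.0
dp [76.8  2.3  5.2] pos [ 0.6159 -0.0584  0.2052] yaw -14.15
[7.88794097e-01 6.14657519e-01 4.30988851e-05 6.29334664e-05] [ 1.45357349e-04 -4.63009859e-05 -9.99999988e-01]
```

```bash
python3 -m jog '{"dp":[[40,2.3,0],[76.6,2.3,0],[76.6,2.3,0],[76.6,2.3,0],[76.6,2.3,20],[76.6,2.3,38],[76.6,2.3,48],[76.6,2.3,56],[76.6,2.3,62],[76.6,2.3,66],[76.6,2.3,66]],"delta_rot":[[0,0,0],[0,0,0],[0,0,0],[0,0,0],[0,0,0],[0,0,0],[0,0,0],[0,0,0],[0,0,0],[0,0,0],[0,0,0]],"gripper":[-1,-1,-1,-1,-1,-1,-1,-1,-1,-1,-1]}'
```

```text
time: 6.8
position: [0.637, 0.0144, 0.1388]
tool_rot: [0.789, 0.614, -0.0, -0.0]
ft_force: [-1.6, 0.6, -3.7]
grip_width: 0.0559
grip_force: 30.0
```

```bash
python3 -m jog '{"dp":[[0,0,4],[0,0,8],[0,0,12],[0,0,15],[0,0,18],[0,0,21],[0,0,24],[0,0,28],[0,0,32],[0,0,32]],"delta_rot":[[0,0,0],[0,0,0],[0,0,0],[0,0,0],[0,0,0],[0,0,0],[0,0,0],[0,0,0],[0,0,0],[0,0,0]],"gripper":[-1,-1,-1,-1,-1,-1,-1,-1,-1,-1]}'
```

```text
time: 7.8
position: [0.6365, 0.0146, 0.1063]
tool_rot: [0.789, 0.614, -0.001, -0.001]
ft_force: [-0.4, -0.1, -4.4]
grip_width: 0.0559
grip_force: 30.0
```

```bash
python3 -m jog '{"dp":[[0,0,8],[0,0,16],[0,0,24],[0,0,31],[0,0,36],[0,0,39],[0,0,40.5],[0,0,41.5],[0,0,42.5],[0,0,42.5],[0,0,42.5]],"delta_rot":[[0,0,0],[0,0,0],[0,0,0],[0,0,0],[0,0,0],[0,0,0],[0,0,0],[0,0,0],[0,0,0],[0,0,0],[0,0,0]],"gripper":[-1,-1,-1,-1,-1,-1,-1,-1,-1,-1,-1]}'
```

```text
time: 8.9
position: [0.6372, 0.0145, 0.0648]
tool_rot: [0.789, 0.614, 0.0, 0.0]
ft_force: [0.0, 0.5, -3.6]
grip_width: 0.0557
grip_force: 30.0
```

```bash
python3 -m jog '{"dp":[[0,0,0.7],[0,0,1.3],[0,0,1.8],[0,0,2.2],[0,0,2.2]],"delta_rot":[[0,0,0],[0,0,0],[0,0,0],[0,0,0],[0,0,0]],"gripper":[-1,-1,-1,-1,-1]}'
```

```text
time: 9.4
position: [0.637, 0.0145, 0.0627]
tool_rot: [0.789, 0.614, 0.0, 0.0]
ft_force: [-0.9, -0.0, -1.1]
grip_width: 0.0561
grip_force: 30.0
```

```bash
python3 -m jog '{"dp":[[0,0,0],[0,0,0],[0,0,0],[0,0,0],[0,0,-30],[0,0,-70],[0,0,-110],[0,0,-150],[0,0,-180],[0,0,-180],[0,0,-180],[0,0,-180]],"delta_rot":[[0,0,0],[0,0,0],[0,0,0],[0,0,0],[0,0,0],[0,0,0],[0,0,-0.15],[0,0,-0.3],[0,0,-0.45],[0,0,-0.6],[0,0,-0.75],[0,0,-0.9]],"gripper":[1,1,1,1,1,1,1,1,1,1,1,1]}'
python3 -m jog '{"dp":[[0,0,0],[0,0,0],[0,0,0],[0,0,0],[0,0,0],[0,0,0],[0,0,0]],"delta_rot":[[0,0,-0.15],[0,0,-0.3],[0,0,-0.45],[0,0,-0.6],[0,0,-0.67],[0,0,-0.67],[0,0,-0.67]],"gripper":[1,1,1,1,1,1,1]}'
python3 - <<'E'
from fit import *
o,im=snap('wrist','w3'); print(o['position'],yaw(o),o['ft_force'])
print('B',fit('w3','wrist',sleeve(),.015,(.637,.0155,-104),(.01,.01,12)))
for z in (.009,.021,.071): print(z,fit('w3','wrist',sleeve(),z,(.637,.0155,-104),(.01,.01,12)))
E
```

```text
time: 10.6
position: [0.6371, 0.0145, 0.243]
tool_rot: [0.441, 0.898, 0.0, 0.0]
ft_force: [0.1, 0.9, -0.1]
grip_width: 0.0871
grip_force: 0.0
time: 11.3
position: [0.637, 0.0146, 0.2423]
tool_rot: [0.125, 0.992, 0.0, -0.0]
ft_force: [0.4, 0.8, -0.4]
grip_width: 0.0872
grip_force: 0.0
[0.63699803 0.01455065 0.24234226] 75.65347200848296 [ 0.36449613  0.76538121 -0.36075687]
B (array([ 6.37300e-01,  1.39000e-02, -1.05314e+02]), np.float64(109.9))
0.009 (array([ 6.387000e-01,  1.430000e-02, -1.035824e+02]), np.float32(109.2))
0.021 (array([ 6.357000e-01,  1.490000e-02, -1.037861e+02]), np.float64(109.5))
0.071 (array([ 6.297000e-01,  1.640000e-02, -1.040968e+02]), np.float64(70.4))
```

```bash
python3 -m jog '{"dp":[[0,0,45],[0,0,90],[0,0,130],[0,0,160],[0,0,175],[0,0,179.5],[0,0,179.5],[0,0,179.5],[0,0,179.5],[0,0,179.5],[0,0,179.5]],"delta_rot":[[0,0,0],[0,0,0],[0,0,0],[0,0,0],[0,0,0],[0,0,0],[0,0,0],[0,0,0],[0,0,0],[0,0,0],[0,0,0]],"gripper":[1,1,1,1,1,1,1,-1,-1,-1,-1]}' 30
python3 -m jog '{"dp":[[0,0,0],[0,0,-5],[0,0,-20],[0,0,-45],[0,0,-75],[0,0,-115],[0,0,-150],[0,0,-160],[0,0,-160]],"delta_rot":[[0,0,0],[0,0,0],[0,0,0],[0,0,0],[0,0,0],[0,0,0],[0,0,0],[0,0,0],[0,0,0]],"gripper":[-1,-1,-1,-1,-1,-1,-1,-1,-1]}'
python3 - <<'E'
from fit import *
# base from the top picture: deck/housing outline unknown height -> cheeks (top at .150) about seat
C=[]
for s in (1,-1):
    C.append(seg((-.035,s*.044,.15),(.035,s*.044,.15),40))
print('cheek inner edges, top cam',fit('top0','top',C,0,(.49,-.265,-7),(.025,.02,8),blur=1))
D=C+[seg((a*.085 if False else a,b,.06),(c,d,.06),40) for a,b,c,d in [(-.12,-.085,.07,-.085),(-.12,.085,.07,.085),(.07,-.085,.07,.085),(-.12,-.085,-.12,.085)]]
print('all',fit('top0','top',D,0,(.49,-.265,-7),(.025,.02,8),blur=1))
print(robot.get_obs()['position'])
E
```

```text
time: 12.45
position: [0.6375, 0.0145, 0.0638]
tool_rot: [0.124, 0.992, -0.0, 0.001]
ft_force: [0.3, 0.1, 0.3]
grip_width: 0.0629
grip_force: 0.0
time: 13.35
position: [0.6377, 0.0144, 0.2249]
tool_rot: [0.124, 0.992, -0.0, 0.002]
ft_force: [-0.4, -0.1, -3.7]
grip_width: 0.0562
grip_force: 30.0
cheek inner edges, top cam (array([ 0.4836, -0.2758, -7.711 ]), np.float64(147.8))
all (array([ 0.4834, -0.2749, -6.5029]), np.float64(144.4))
[0.63773608 0.01436344 0.22485243]
```

```bash
python3 -m jog '{"dp":[[8,-45,-10],[16,-90,-10],[23,-135,-10],[30,-180,-10],[38,-225,-10],[45,-270,-10],[53,-315,-10],[60,-360,-10],[67,-404,-10],[67,-404,-10],[67,-404,-10],[67,-404,-10]],"delta_rot":[[0,0,0.145],[0,0,0.29],[0,0,0.435],[0,0,0.58],[0,0,0.725],[0,0,0.87],[0,0,1.015],[0,0,1.16],[0,0,1.305],[0,0,1.451],[0,0,1.451],[0,0,1.451]],"gripper":[-1,-1,-1,-1,-1,-1,-1,-1,-1,-1,-1,-1]}'
python3 -m jog '{"dp":[[0,0,0],[0,0,0]],"delta_rot":[[0,0,0],[0,0,0]],"gripper":[-1,-1]}'
python3 - <<'E'
from h import *
o,im=snap('wrist','w4'); print(o['position'],yaw(o))
for p in [(.4835,-.2755,.06),(.4835+.034*.122,-.2755+.034*.99,.082),(.4835-.034*.122,-.2755-.034*.99,.082)]: print(proj('wrist',p,o))
E
```

```text
time: 14.55
position: [0.4716, -0.359, 0.2307]
tool_rot: [0.75, 0.661, 0.0, -0.003]
ft_force: [-0.1, -0.3, -3.4]
grip_width: 0.0561
grip_force: 30.0
time: 14.75
position: [0.4729, -0.3592, 0.2324]
tool_rot: [0.75, 0.661, 0.0, -0.001]
ft_force: [1.2, 0.3, -3.9]
grip_width: 0.0561
grip_force: 30.0
[ 0.47292451 -0.35921242  0.23238852] -7.218250381380214
[[318.11743349 130.59530878]]
[[317.92654872  90.12691523]]
[[318.26227078 170.36789106]]
```

View pics/w4.png

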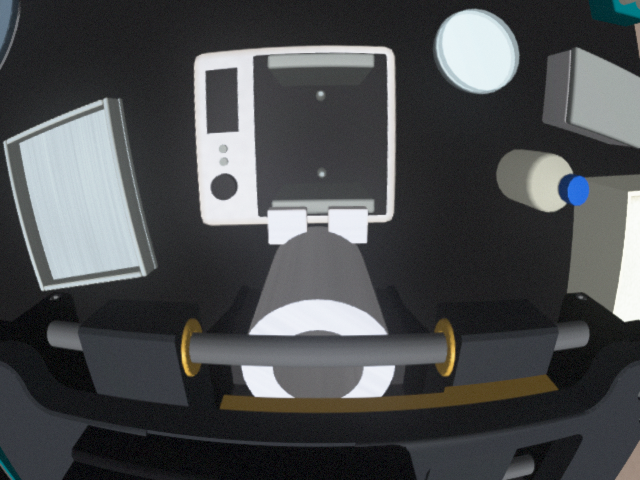

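The view shows the pegs at (320,95) and (321,173), with the held sleeve's front ear notch at about (318,222). Now the exact numbers.

Run:
```python
from fit import *
im=cv2.imread('pics/raw_w4.png');g=cv2.cvtColor(im,cv2.COLOR_BGR2GRAY).astype(float)
d=np.load('pics/w4.npy');o=dict(position=d[:3],tool_rot=d[3:])
P=[]
for (u,v) in [(320,95),(321,173)]:
    w=g[v-8:v+9,u-8:u+9]; w=np.clip(w-np.median(w)-15,0,None); yy,xx=np.mgrid[v-8:v+9,u-8:u+9]
    c=((w*xx).sum()/w.sum(),(w*yy).sum()/w.sum()); p=[onz('wrist',c,z,o) for z in (.075,.082)]; P.append(p); print(c,p)
for k in (0,1):
    a,b=P[0][k],P[1][k]; print('mid',(a+b)/2,'sep',np.linalg.norm(a-b),'y axis',np.degrees(np.arctan2(*(a-b)[::-1])))
pegs=[circ(.004,.06)+[0,s*.034,0] for s in (1,-1)]+[circ(.0028,.082)+[0,s*.034,0] for s in (1,-1)]
C=[seg((-.035,s*.044,.15),(.035,s*.044,.15),40) for s in (1,-1)]
print('pegs',fit('w4','wrist',pegs,0,(.4835,-.2755,-7),(.006,.006,4)))
print('cheeks',fit('w4','wrist',C[:1]+C[1:],0,(.4835,-.2755,-7),(.008,.008,4)))
S=sleeve()
for z in (.182,.1847,.187): print('held',z,fit('w4','wrist',S,z,(.473,-.3592,-97),(.008,.008,6)),'ears',fit('w4','wrist',S[2:],z,(.473,-.3592,-97),(.008,.008,6)),'ring',fit('w4','wrist',S[:2],z,(.473,-.3592),(.008,.008),ang=False))
print('hyaw-7',fit('w4','wrist',S,.1847,(.473,-.3592,-7.2),(.008,.008,6)))
```

```text
(np.float64(320.1970655926352), np.float64(94.05408515535098)) [array([ 0.4892, -0.2446]), array([ 0.4891, -0.2454])]
(np.float64(321.38477226376614), np.float64(173.3732154996601)) [array([ 0.4816, -0.3127]), array([ 0.4816, -0.312 ])]
mid [ 0.4854  -0.27865] sep 0.06852276993817454 y axis 83.63210683182636
mid [ 0.48535 -0.2787 ] sep 0.06702096686858523 y axis 83.57484176247438
pegs (array([ 0.4855, -0.2785, -6.4889]), np.float64(129.1))
cheeks (array([ 0.4856, -0.2787, -6.4301]), np.float64(144.7))
held 0.182 (array([   0.4727,   -0.3607, -102.7318]), np.float64(45.7)) ears (array([  0.4737,  -0.3556, -95.3856]), np.float64(38.6)) ring (array([ 0.4726, -0.3607]), np.float64(87.4))
held 0.1847 (array([   0.4729,   -0.3591, -101.5073]), np.float32(46.3)) ears (array([  0.4748,  -0.355 , -95.7459]), np.float32(38.5)) ring (array([ 0.4728, -0.3592]), np.float64(86.0))
held 0.187 (array([   0.473 ,   -0.3581, -100.9145]), np.float64(45.1)) ears (array([  0.4702,  -0.3539, -96.4663]), np.float32(37.9)) ring (array([ 0.473 , -0.3581]), np.float64(81.9))
hyaw-7 (array([ 0.4727, -0.3592, -6.7149]), np.float64(93.3))
```

```bash
python3 -m jog '{"dp":[[40,2.6,0],[75,2.6,0],[81.6,2.6,0],[81.6,2.6,0],[81.6,2.6,0],[81.6,2.6,0],[81.6,2.6,0]],"delta_rot":[[0,0,-0.005],[0,0,-0.01],[0,0,-0.01],[0,0,-0.01],[0,0,-0.01],[0,0,-0.01],[0,0,-0.01]],"gripper":[-1,-1,-1,-1,-1,-1,-1]}'
python3 - <<'E'
from h import *
go(robot.get_obs(),[.4857,-.2786,.1077],-6.7)
E
```

```text
time: 15.5
position: [0.4857, -0.2811, 0.2329]
tool_rot: [0.748, 0.663, -0.0, 0.0]
ft_force: [-0.2, 0.2, -4.2]
grip_width: 0.0561
grip_force: 30.0
dp [  2.5  -0.4 125.2] pos [ 0.4857 -0.2811  0.2329] yaw -6.88
rotz(rad) options [-3.000e-03  3.138e+00 -3.145e+00] q6 -0.6 q1 -0.72
```

```bash
python3 -m jog '{"dp":[[2.5,-0.3,0],[2.5,-0.3,20],[2.5,-0.3,45],[2.5,-0.3,65],[2.5,-0.3,80],[2.5,-0.3,90],[2.5,-0.3,94],[2.5,-0.3,94],[2.5,-0.3,94],[2.5,-0.3,94]],"delta_rot":[[0,0,0],[0,0,0],[0,0,0],[0,0,0],[0,0,0],[0,0,0],[0,0,0],[0,0,0],[0,0,0],[0,0,0]],"gripper":[-1,-1,-1,-1,-1,-1,-1,-1,-1,-1]}'
python3 - <<'E'
from h import *
go(robot.get_obs(),[.4857,-.2786,.1077],-6.7)
E
```

```text
time: 16.5
position: [0.4862, -0.2779, 0.1397]
tool_rot: [0.748, 0.664, 0.0, 0.001]
ft_force: [0.2, -0.0, -4.0]
grip_width: 0.0553
grip_force: 30.0
dp [-0.8 -0.5 32. ] pos [ 0.4862 -0.2779  0.1397] yaw -6.82
rotz(rad) options [-2.000e-03  3.140e+00 -3.144e+00] q6 -0.6 q1 -0.72
```

Within a millimetre and free of contact, so I'll ease it down.

```bash
python3 -m jog '{"dp":[[-0.8,-0.5,0],[-0.8,-0.5,3],[-0.8,-0.5,6],[-0.8,-0.5,9],[-0.8,-0.5,12],[-0.8,-0.5,15],[-0.8,-0.5,18],[-0.8,-0.5,20],[-0.8,-0.5,20]],"delta_rot":[[0,0,0],[0,0,0],[0,0,0],[0,0,0],[0,0,0],[0,0,0],[0,0,0],[0,0,0],[0,0,0]],"gripper":[-1,-1,-1,-1,-1,-1,-1,-1,-1]}'
```

```text
time: 17.4
position: [0.4849, -0.278, 0.1184]
tool_rot: [0.748, 0.664, -0.0, -0.0]
ft_force: [-1.0, -0.2, -4.4]
grip_width: 0.0559
grip_force: 30.0
```

```bash
python3 -m jog '{"dp":[[0,0,2.5],[0,0,5],[0,0,7],[0,0,8.5],[0,0,9.5],[0,0,10.3],[0,0,10.8],[0,0,10.8]],"delta_rot":[[0,0,0],[0,0,0],[0,0,0],[0,0,0],[0,0,0],[0,0,0],[0,0,0],[0,0,0]],"gripper":[-1,-1,-1,-1,-1,-1,-1,-1]}'
```

```text
time: 18.2
position: [0.4851, -0.2781, 0.1084]
tool_rot: [0.748, 0.664, -0.0, 0.0]
ft_force: [-1.2, 1.3, 0.6]
grip_width: 0.0558
grip_force: 30.0
```

```bash
python3 -m jog '{"dp":[[0,0,0],[0,0,0],[0,0,0],[0,0,0],[0,0,-20],[0,0,-60],[0,0,-105],[0,0,-145],[0,0,-145],[0,0,-145],[0,0,-145]],"delta_rot":[[0,0,0],[0,0,0],[0,0,0],[0,0,0],[0,0,0],[0,0,0],[0,0,0],[0,0,0],[0,0,0],[0,0,0],[0,0,0]],"gripper":[1,1,1,1,1,1,1,1,1,1,1]}'
python3 - <<'E'
from fit import *
o,im=snap('wrist','w5'); print(o['position'],yaw(o))
for z in (.055,.06,.064,.068): print(z,fit('w5','wrist',sleeve(),z,(.4855,-.2785,-6.7),(.008,.008,6)))
go(o,[.5343,.3647-.004,.26],-14.5)
E
```

```text
time: 19.3
position: [0.4842, -0.2774, 0.2518]
tool_rot: [0.748, 0.664, -0.0, -0.001]
ft_force: [-0.4, 0.2, -0.0]
grip_width: 0.0872
grip_force: 0.0
[ 0.48422714 -0.27742094  0.2517605 ] -6.82091317177324
0.055 (array([ 0.4845, -0.2808, -7.0114]), np.float64(82.5))
0.06 (array([ 0.4846, -0.2798, -6.7437]), np.float32(81.6))
0.064 (array([ 0.4849, -0.2783, -6.4066]), np.float32(79.3))
0.068 (array([ 0.4849, -0.276 , -8.512 ]), np.float32(77.5))
dp [639.6 -26.1  -7.1] pos [ 0.4842 -0.2774  0.2518] yaw -6.82
rotz(rad) options [ 0.134  3.276 -3.008] q6 -0.6 q1 -0.72
```

View pics/w5.png

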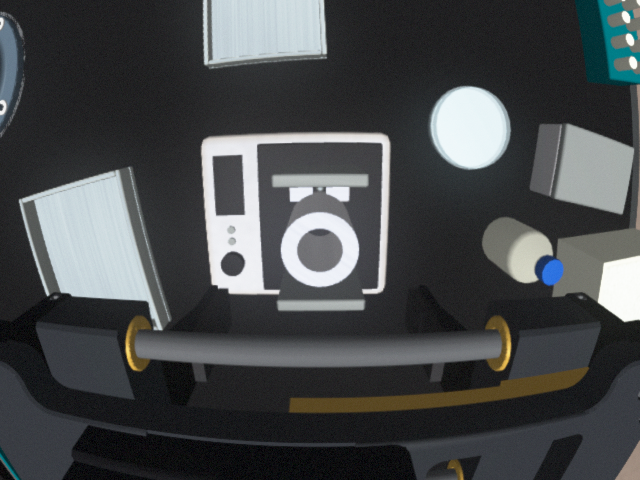

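The sleeve is home: the peg shows in the ear notch at (320,188), and the deck height gives the best fit. Now sleeve A.

```bash
python3 -m jog '{"dp":[[643.6,-26.6,-7],[643.6,-26.6,-7],[643.6,-26.6,-7],[643.6,-26.6,-7],[643.6,-26.6,-7],[643.6,-26.6,-7],[643.6,-26.6,-7],[643.6,-26.6,-7],[643.6,-26.6,-7],[643.6,-26.6,-7],[643.6,-26.6,-7],[643.6,-26.6,-7]],"delta_rot":[[0,0,0.134],[0,0,0.134],[0,0,0.134],[0,0,0.134],[0,0,0.134],[0,0,0.134],[0,0,0.134],[0,0,0.134],[0,0,0.134],[0,0,0.134],[0,0,0.134],[0,0,0.134]],"gripper":[1,1,1,1,1,1,1,1,1,1,1,1]}'
python3 - <<'E'
from h import *
go(robot.get_obs(),[.5343,.3647,.055],-14.7)
E
```

```text
time: 20.55
position: [0.5306, 0.3218, 0.2574]
tool_rot: [0.791, 0.612, -0.002, -0.0]
ft_force: [1.1, -1.6, -0.5]
grip_width: 0.0869
grip_force: 0.0
dp [ 43.   -6.6 202.4] pos [0.5306 0.3218 0.2574] yaw -14.49
rotz(rad) options [ 0.004  3.145 -3.138] q6 0.62 q1 0.37
```

```bash
python3 -m jog '{"dp":[[43,-6.6,0],[43,-6.6,0],[43,-6.6,0],[43,-6.6,0],[43,-6.6,0]],"delta_rot":[[0,0,0],[0,0,0],[0,0,0],[0,0,0],[0,0,0]],"gripper":[1,1,1,1,1]}'
python3 - <<'E'
from fit import *
o,im=snap('wrist','w6')
for n,L in (('rings',sleeve(.0165,False)),): print(fit('w6','wrist',L,.008,(.534,.3647),(.01,.01),ang=False))
print('A',fit('w6','wrist',sleeve(),.008,(.534,.3647,-104.7),(.01,.01,8)))
go(o,[.5343,.3647,.055],-14.7)
E
```

```text
time: 21.05
position: [0.5359, 0.3616, 0.259]
tool_rot: [0.791, 0.612, -0.001, -0.0]
ft_force: [-0.3, 0.1, -0.2]
grip_width: 0.0868
grip_force: 0.0
(array([0.5336, 0.364 ]), np.float64(129.6))
A (array([   0.5338,    0.3639, -104.787 ]), np.float64(110.8))
dp [  2.8  -2.1 204. ] pos [0.5359 0.3616 0.259 ] yaw -14.6
rotz(rad) options [ 2.000e-03  3.143e+00 -3.140e+00] q6 0.68 q1 0.42
```

```bash
python3 -m jog '{"dp":[[2,-2.2,45],[2,-2.2,90],[2,-2.2,135],[2,-2.2,170],[2,-2.2,192],[2,-2.2,203.5],[2,-2.2,203.5],[2,-2.2,203.5],[2,-2.2,203.5],[2,-2.2,203.5],[2,-2.2,203.5],[2,-2.2,203.5]],"delta_rot":[[0,0,0],[0,0,0],[0,0,0],[0,0,0],[0,0,0],[0,0,0],[0,0,0],[0,0,0],[0,0,0],[0,0,0],[0,0,0],[0,0,0]],"gripper":[1,1,1,1,1,1,1,-1,-1,-1,-1,-1]}' 30
python3 -m jog '{"dp":[[0,0,0],[0,0,-3],[0,0,-25],[0,0,-65],[0,0,-110],[0,0,-150],[0,0,-150],[0,0,-150],[0,0,-150]],"delta_rot":[[0,0,0],[0,0,0],[0,0,0],[0,0,0],[0,0,0],[0,0,0],[0,0,0],[0,0,0],[0,0,0]],"gripper":[-1,-1,-1,-1,-1,-1,-1,-1,-1]}'
python3 - <<'E'
from h import *
go(robot.get_obs(),[.615,-.06,.205],-14.2)
E
```

```text
time: 22.3
position: [0.5346, 0.366, 0.0568]
tool_rot: [0.791, 0.612, 0.0, 0.0]
ft_force: [0.1, -0.1, -0.1]
grip_width: 0.0556
grip_force: 30.0
time: 23.2
position: [0.5323, 0.3648, 0.2032]
tool_rot: [0.791, 0.612, -0.003, -0.001]
ft_force: [0.2, 0.1, -3.3]
grip_width: 0.0558
grip_force: 30.0
dp [-390.6  186.3   -1.1] pos [0.5323 0.3648 0.2032] yaw -14.5
rotz(rad) options [-0.005  3.136 -3.147] q6 0.68 q1 0.43
```

```bash
python3 -m jog '{"dp":[[-390,186,0],[-390,186,0],[-390,186,0],[-390,186,0],[-390,186,0],[-390,186,0],[-390,186,0],[-390,186,0],[-390,186,0],[-390,186,0],[-390,186,0],[-390,186,0]],"delta_rot":[[0,0,0],[0,0,0],[0,0,0],[0,0,0],[0,0,0],[0,0,0],[0,0,0],[0,0,0],[0,0,0],[0,0,0],[0,0,0],[0,0,0]],"gripper":[-1,-1,-1,-1,-1,-1,-1,-1,-1,-1,-1,-1]}'
python3 -m jog '{"dp":[[0,0,0],[0,0,0],[0,0,0],[0,0,0],[0,0,0]],"delta_rot":[[0,0,0],[0,0,0],[0,0,0],[0,0,0],[0,0,0]],"gripper":[-1,-1,-1,-1,-1]}'
python3 - <<'E'
from fit import *
o,im=snap('wrist','w7'); p=o['position'];print(p)
G=[circ(.05,.015),circ(.0135,.07),circ(.010,.073)]
g,_=fit('w7','wrist',G,0,(.6354,.0162),(.01,.01),ang=False);print('gauge',g,_)
print('pin',fit('w7','wrist',G[1:]+[circ(.010,.11)],0,g,(.006,.006),ang=False))
for dz in (.0475,.049): s,_=fit('w7','wrist',sleeve(),p[2]-dz,(p[0],p[1],-104.5),(.008,.008,5));print('held',s,_)
s2,_=fit('w7','wrist',sleeve()[:2],p[2]-.0485,(p[0],p[1]),(.008,.008),ang=False);print('ring',s2,_)
t=p.copy();t[:2]+=g-s[:2];go(robot.get_obs(),t)
E
```

```text
time: 24.4
position: [0.6153, -0.0571, 0.2041]
tool_rot: [0.79, 0.613, -0.001, -0.002]
ft_force: [-0.2, -0.4, -4.7]
grip_width: 0.0558
grip_force: 30.0
time: 24.9
position: [0.6169, -0.0581, 0.2062]
tool_rot: [0.791, 0.612, 0.0, 0.0]
ft_force: [0.6, -0.5, -3.5]
grip_width: 0.0557
grip_force: 30.0
[ 0.61689997 -0.05806866  0.20623192]
gauge [0.6369 0.0158] 114.0
pin (array([0.637 , 0.0152]), np.float64(104.0))
held [ 6.166000e-01 -5.960000e-02 -1.044868e+02] 89.1
held [ 6.165000e-01 -5.960000e-02 -1.054974e+02] 90.1
ring [ 0.6164 -0.0599] 76.9
dp [78.3  0.8  0. ] pos [ 0.6169 -0.0583  0.2062] yaw -14.48
```

```bash
python3 -m jog '{"dp":[[40,1,0],[70,1,0],[78,1,0],[78,1,0],[78,1,15],[78,1,27],[78,1,32],[78,1,32],[78,1,32]],"delta_rot":[[0,0,0],[0,0,0],[0,0,0],[0,0,0],[0,0,0],[0,0,0],[0,0,0],[0,0,0],[0,0,0]],"gripper":[-1,-1,-1,-1,-1,-1,-1,-1,-1]}'
python3 - <<'E'
from h import *
go(robot.get_obs(),[.6374,.017,.12])
E
```

```text
time: 25.85
position: [0.6375, 0.0163, 0.1741]
tool_rot: [0.791, 0.612, 0.0, 0.0]
ft_force: [0.9, -0.7, -3.9]
grip_width: 0.0557
grip_force: 30.0
dp [ 0.6 -0.3 54.1] pos [0.6375 0.0163 0.1741] yaw -14.53
```

```bash
python3 -m jog '{"dp":[[0.6,-0.2,5],[0.6,-0.2,10],[0.6,-0.2,14],[0.6,-0.2,18],[0.6,-0.2,22],[0.6,-0.2,27],[0.6,-0.2,32],[0.6,-0.2,37],[0.6,-0.2,41],[0.6,-0.2,45],[0.6,-0.2,45]],"delta_rot":[[0,0,0],[0,0,0],[0,0,0],[0,0,0],[0,0,0],[0,0,0],[0,0,0],[0,0,0],[0,0,0],[0,0,0],[0,0,0]],"gripper":[-1,-1,-1,-1,-1,-1,-1,-1,-1,-1,-1]}'
```

```text
time: 26.95
position: [0.6369, 0.0176, 0.1283]
tool_rot: [0.791, 0.612, -0.0, -0.001]
ft_force: [-0.8, -0.4, -3.9]
grip_width: 0.0557
grip_force: 30.0
```

```bash
python3 -m jog '{"dp":[[0,0,2],[0,0,4],[0,0,5.5],[0,0,6.5],[0,0,7.3],[0,0,8],[0,0,8]],"delta_rot":[[0,0,0],[0,0,0],[0,0,0],[0,0,0],[0,0,0],[0,0,0],[0,0,0]],"gripper":[-1,-1,-1,-1,-1,-1,-1]}'
```

```text
time: 27.65
position: [0.6373, 0.0175, 0.121]
tool_rot: [0.791, 0.612, -0.0, -0.0]
ft_force: [-0.2, -0.3, -3.0]
grip_width: 0.0564
grip_force: 30.0
```

```bash
python3 -m jog '{"dp":[[0,0,0.7],[0,0,1.3],[0,0,1.7],[0,0,1.7]],"delta_rot":[[0,0,0],[0,0,0],[0,0,0],[0,0,0]],"gripper":[-1,-1,-1,-1]}'
```

```text
time: 28.05
position: [0.6374, 0.0175, 0.1198]
tool_rot: [0.791, 0.612, 0.0, 0.0]
ft_force: [-0.0, 0.1, -1.6]
grip_width: 0.0556
grip_force: 30.0
```

```bash
python3 -m jog '{"dp":[[0,0,0],[0,0,0],[0,0,0],[0,0,0],[0,0,-20],[0,0,-60],[0,0,-105],[0,0,-130],[0,0,-130],[0,0,-130],[0,0,-130]],"delta_rot":[[0,0,0],[0,0,0],[0,0,0],[0,0,0],[0,0,0],[0,0,0],[0,0,0],[0,0,0],[0,0,0],[0,0,0],[0,0,0]],"gripper":[1,1,1,1,1,1,1,1,1,1,1]}'
python3 - <<'E'
from fit import *
o,im=snap('wrist','w8')
for z in (.015,.065,.071,.077): print(z,fit('w8','wrist',sleeve(),z,(.637,.0155,-104.5),(.012,.012,8)))
go(o,[.637,.0155,.12])
go(o,[.452,-.033,.2])
T=[seg(a+(.025,),b+(.025,),40) for a,b in [((-.065,-.075),(.065,-.075)),((-.065,.075),(.065,.075)),((-.065,-.075),(-.065,.075)),((.065,-.075),(.065,.075))]]
print('tray',fit('top0','top',T,0,(.452,-.033,-3),(.012,.012,6),blur=1))
E
```

```text
time: 29.15
position: [0.6361, 0.0177, 0.2476]
tool_rot: [0.791, 0.612, -0.001, -0.001]
ft_force: [-0.1, -0.5, -0.2]
grip_width: 0.087
grip_force: 0.0
0.015 (array([ 6.391000e-01,  4.300000e-03, -1.045567e+02]), np.float32(72.5))
0.065 (array([ 6.365000e-01,  1.420000e-02, -1.051136e+02]), np.float32(126.6))
0.071 (array([ 6.368000e-01,  1.590000e-02, -1.048851e+02]), np.float32(127.6))
0.077 (array([ 6.372000e-01,  1.750000e-02, -1.045933e+02]), np.float64(127.4))
dp [ -1.8   1.9 127.6] pos [0.6361 0.0177 0.2476] yaw -14.5
dp [ -95.1 -165.4   48.2] pos [0.6361 0.0177 0.2476] yaw -14.5
tray (array([ 0.4537, -0.0308, -4.1078]), np.float64(149.7))
```

View pics/w8.png

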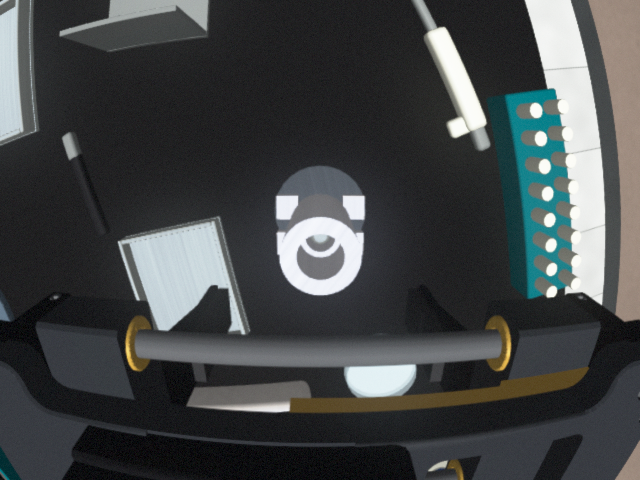

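The tight sleeve stands upright on the step at (320,256), with its underside about 71 mm above the bench, as expected. I'll take it off and put it in the tray.

```bash
python3 -m jog '{"dp":[[-1.5,0.5,45],[-1.5,0.5,85],[-1.5,0.5,112],[-1.5,0.5,128],[-1.5,0.5,128],[-1.5,0.5,128],[-1.5,0.5,128],[-1.5,0.5,128],[-1.5,0.5,128],[-1.5,0.5,128],[-1.5,0.5,128]],"delta_rot":[[0,0,0],[0,0,0],[0,0,0],[0,0,0],[0,0,0],[0,0,0],[0,0,0],[0,0,0],[0,0,0],[0,0,0],[0,0,0]],"gripper":[1,1,1,1,1,1,-1,-1,-1,-1,-1]}' 30
python3 -m jog '{"dp":[[0,0,-4],[0,0,-15],[0,0,-35],[0,0,-60],[0,0,-75],[0,0,-80],[0,0,-80],[0,0,-80]],"delta_rot":[[0,0,0],[0,0,0],[0,0,0],[0,0,0],[0,0,0],[0,0,0],[0,0,0],[0,0,0]],"gripper":[-1,-1,-1,-1,-1,-1,-1,-1]}'
python3 - <<'E'
from h import *
go(robot.get_obs(),[.4537,-.031,.054],-4.1)
E
```

```text
time: 30.3
position: [0.6375, 0.0159, 0.1219]
tool_rot: [0.791, 0.612, 0.0, 0.0]
ft_force: [1.6, -0.8, 1.0]
grip_width: 0.0557
grip_force: 29.9
time: 31.1
position: [0.6366, 0.016, 0.2005]
tool_rot: [0.791, 0.612, -0.001, -0.001]
ft_force: [-0.9, -0.3, -3.9]
grip_width: 0.0557
grip_force: 29.9
dp [ -91.3 -164.9  146.8] pos [0.6366 0.016  0.2005] yaw -14.5
rotz(rad) options [-0.181  2.96  -3.323] q6 0.1 q1 -0.15
```

```bash
python3 -m jog '{"dp":[[-23,-42,0],[-46,-83,0],[-69,-125,0],[-91,-165,0],[-91,-165,20],[-91,-165,50],[-91,-165,85],[-91,-165,110],[-91,-165,125],[-91,-165,132],[-91,-165,137],[-91,-165,137]],"delta_rot":[[0,0,-0.05],[0,0,-0.1],[0,0,-0.15],[0,0,-0.18],[0,0,-0.18],[0,0,-0.18],[0,0,-0.18],[0,0,-0.18],[0,0,-0.18],[0,0,-0.18],[0,0,-0.18],[0,0,-0.18]],"gripper":[-1,-1,-1,-1,-1,-1,-1,-1,-1,-1,-1,-1]}'
python3 -m jog '{"dp":[[0,0,2],[0,0,4],[0,0,5.5],[0,0,6.5],[0,0,6.5]],"delta_rot":[[0,0,0],[0,0,0],[0,0,0],[0,0,0],[0,0,0]],"gripper":[-1,-1,-1,-1,-1]}'
```

```text
time: 32.3
position: [0.4549, -0.0309, 0.0641]
tool_rot: [0.732, 0.681, -0.0, -0.0]
ft_force: [0.5, -0.1, -3.8]
grip_width: 0.0559
grip_force: 30.0
time: 32.8
position: [0.4549, -0.0309, 0.0579]
tool_rot: [0.732, 0.681, 0.0, 0.0]
ft_force: [-0.8, 0.9, -4.1]
grip_width: 0.0558
grip_force: 30.0
```

```bash
python3 -m jog '{"dp":[[0,0,1],[0,0,2],[0,0,2.8],[0,0,3.4],[0,0,3.4]],"delta_rot":[[0,0,0],[0,0,0],[0,0,0],[0,0,0],[0,0,0]],"gripper":[-1,-1,-1,-1,-1]}'
```

```text
time: 33.3
position: [0.455, -0.0309, 0.0561]
tool_rot: [0.732, 0.681, 0.0, 0.001]
ft_force: [-2.9, -0.3, 13.1]
grip_width: 0.0559
grip_force: 30.0
```

Contact with the tray floor. Release, retreat and check.

```bash
python3 -m jog '{"dp":[[0,0,-1],[0,0,-1],[0,0,-1],[0,0,-1],[0,0,-20],[0,0,-60],[0,0,-105],[0,0,-150],[0,0,-170],[0,0,-170],[0,0,-170],[0,0,-170]],"delta_rot":[[0,0,0],[0,0,0],[0,0,0],[0,0,0],[0,0,0],[0,0,0],[0,0,0],[0,0,0],[0,0,0],[0,0,0],[0,0,0],[0,0,0]],"gripper":[1,1,1,1,1,1,1,1,1,1,1,1]}'
python3 - <<'E'
from fit import *
o,im=snap('wrist','w9'); print(o['position'])
print(fit('w9','wrist',sleeve(),.005,(.4545,-.031,-94),(.012,.012,8)))
im2=robot.camera('side')[:,:,::-1]; cv2.imwrite('pics/side9.png',cv2.resize(im2[160:400,240:520],None,fx=2.2,fy=2.2))
E
```

```text
time: 34.5
position: [0.4537, -0.0305, 0.223]
tool_rot: [0.732, 0.681, -0.001, -0.002]
ft_force: [-0.6, 0.7, 0.7]
grip_width: 0.0872
grip_force: 0.0
[ 0.4536797  -0.03051375  0.22295445]
(array([ 4.54700e-01, -3.15000e-02, -9.49127e+01]), np.float64(61.5))
```

View pics/side9.png

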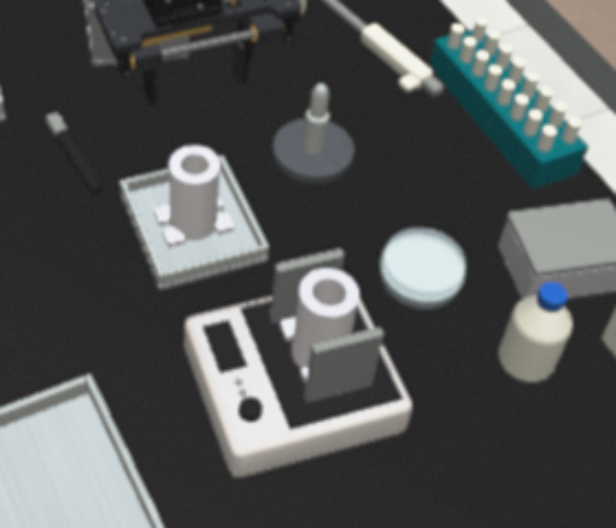

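The tight sleeve stands upright in the small tray at (193,190), the other is home between the cheeks at (325,320), and the gripper is clear. Handing in.

```bash
python3 -c "
from rig import robot
print(robot.hand_in())"
```

```text
the job is handed in; nothing more can be done
None
```

I gauged and sorted both sleeves: the wide-bore one is home on the mixer pegs and the tight one stands upright in the small steel tray. I handed the job in at about 34.5 s of the 72 s allowed; the hand-in gave no verdict.

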